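Clear the loading rails and push a paper roll onto its spindle

ROBOT

A 7-joint arm with a two-finger parallel gripper is mounted at the origin on the work surface. World frame = base frame: x ahead of the robot, y to its left, z up, the work surface at z = 0. Lengths are in m, angles in rad, forces in N, time in s.
With the tool pointing down it reaches from about 0.4 to 0.85 m from the base axis. Payload 4.5 kg.
Tool frame: the origin (TCP) lies midway between the tips of the shut fingers; the grasp point (between the pads) lies behind it (bot.grip_depth is the x of the grasp point in the tool frame, in m); x points along the fingers, z is the direction in which the jaws open and shut, and the axes are right-handed (so a half turn about x gives the same grasp; the last joint's range is limited). The gripper opens to 85 mm and grips with 20 to 120 N. Pads are 22 mm wide; open, the fingers measure 114 mm over their backs; the gripper's body (76 mm by 85 mm) begins 54 mm behind the grasp point. The pads swing forward as they close: fully open they stand 13 mm farther back than shut.
Start: joints at [1.312, 0.689, -0.195, 1.565, 0.157, 0.902, -0.215], TCP at [0.18, -0.598, 0.194] pointing down, gripper open.
Joint ranges: [-3.01, 3.01], [-0.46, 2.08], [-1.47, 1.51], [0.13, 2.56], [-1, 4.14], [0.04, 2.09], [-2.66, 2.66]. Speed limits (rad/s): [2.57, 2.57, 3.14, 3.14, 3.14, 3.14, 3.14].

INTERFACE

Orientations are given as [roll, pitch, yaw] about the fixed x, y, z axes, in that order (R = Rz(yaw) Ry(pitch) Rx(roll)).
In Python, from rig import bot gives the robot as it stands.
- The arm moves only by the tool step_arm, never from a script. Its argument "motion" is a list that holds one entry, the list of rows, each a list of 4 numbers: the shift along the world's x, y, z in mm, then the turn about the world's z in degrees. In form: [[[tx, ty, tz, roll], ...]]. A call has 1 to 10 rows; each row shifts and turns the pose as measured when the row begins; what a row does not reach is not made up. A row lasts 1/8 s, in which the tool goes at most 62.5 mm and 10.7 degrees, less where a joint would pass 70% of its speed; a pose out of reach is approached as far as the arm can. A call with a gripper value outside its range is refused whole. "grip" is the finger opening in mm, from 0 to 85.4, set as the call begins (left out, the last holds). The fingers move at their own pace and stop on an object; "force" is the grip in N (left out, the last holds). Time passes only in rows, so rows that do not move let the fingers close. It gives the time, the measured TCP pose, the force and the opening at its end, in the units of the state.
- bot.get_state(): the state, without advancing time (a new reading comes with each control period).
- bot.snapshot(name): name is "side" or "top" or "wrist"; returns a dict with "img" (400x640x3 uint8, red, green, blue), "z_map" (400x640 float32, m along the optical axis (not along the pixel's ray), 0 where there is no reading), "camera_matrix" (3x3 intrinsics, pixels), "R" (3x3) and "t" (3): a world point X has camera coordinates R X + t; the wrist camera has in their place "hand_eye" (4x4, takes a point from camera to tool coordinates, whose origin is the TCP and whose axes are the tool frame's). Camera axes: x right, y down, z forward; pixel columns grow to the right and rows downward; lengths in m; the calibration is good to about 2 mm. The wrist camera is an equidistant fisheye: a pixel r from the principal point sees the ray r / f radians off the axis. A picture is of the moment at which its call begins: read the wrist's pose just before it.
- bot.hand_in(): hands the job in, once; it reports no verdict.
The state is a dict: "t": time; "joints": joint angles; "qvel": joint speeds; "joint_torque": joint torques, N m; "ee_pos": TCP position; "tcp_rot": TCP orientation; "force": force on the tool from outside, world axes, zero at the start; "moment": the same for the moment, N m; "opening": finger opening in m.
Only numpy, scipy, OpenCV 4.12 (cv2) and the standard library are available. Lean on these libraries where they do the work, as an engineer would, in place of code of your own. Each camera call takes 0.05 s, during which the arm holds its last target.

TASK

A small carton has been left standing on the loading rails of the packing bench's roll stand. Set it down upright, without dropping it, in the free place of the parcel tray, touching none of the parcels there; then push the paper roll along the rails onto the spindle until it is fully home against the flange. Leave the parcels in the tray and the other things on the bench where they are.

Things in the scene. Friction and masses are not known exactly. Their poses are not given: they have to be found in the camera images.
- stand: Grey roll stand fixed to the bench: base plate 360 x 120 x 10 mm, origin at the centre of its underside, on the bench. Its x axis is the push direction, from the open end of the rails towards the flange; the spindle lies along x at y = 0, 66 mm above the bench. Highest point: the post behind the flange, 110 mm above the bench.
- spindle_nose (a point): Tip of the horizontal steel spindle: 39 mm in diameter, 75 mm long from tip to flange, last 12 mm tapered to 26 mm. At x = +75 mm of the stand, on the spindle's axis.
- flange_face (a point): Centre of the face of the 80 mm round flange at the spindle's root, the stop for the roll: x = +150 mm of the stand, 66 mm above the bench.
- rails_middle (a point): Middle of the two loading rails (12 mm round steel bars at y = +-25.5 mm of the stand, tops 28 mm above the bench), mid-way between them at top height, x = 0 of the stand. They run from x = -150 mm, their open end beyond which nothing stands, to the flange and carry the roll in line with the spindle.
- roll_center (a point): Rigid brown paper roll, 90 mm diameter, 100 mm long, 45 mm through bore, 0.3 to 0.6 kg, too wide to grasp; lies on the rails near their open end. Point: its centre, 66 mm above the bench; x axis along the bore. Slides with a few N when pushed on its outer end; best level with the axis, one finger either side of the bore (high up it may tip). Home: centre at x = +100 mm of the stand.
- carton_center (a point): Small closed brown carton, 50 (x, along the rails) x 60 (y, across) x 90 mm high, 0.13 to 0.25 kg, standing on the rails between roll and spindle nose, underside 28 mm above the bench. Point: its centre, 45 mm above its underside. Yaw within 0.1 rad of the stand's. Grasp from above by its 60 mm width, those sides are free; roll and nose may be some 10 mm from the other two.
- tray: Grey open parcel tray fixed to the bench, 240 x 240 mm outside, rim 25 mm high, wall and floor 4 mm; origin at the centre of its underside on the bench. It has room for two by two things, centred near x, y = +-54 mm in its frame; three of these places are taken by parcels, in any order, and one is free.
- box_low_center (a point): Low brown parcel in the tray, 70 x 62 x 50 mm; the point is its centre.
- box_tall_center (a point): White parcel in the tray, 60 x 70 x 68 mm; the point is its centre.
- drum_center (a point): Round cardboard drum with a metal lid in the tray, 67 mm in diameter, 60 mm high; the point is its centre.
- tape_center (a point): Roll of packing tape lying on the bench, 100 mm in diameter, 48 mm high; the point is its centre. Not to be moved.
- mug_center (a point): White mug on the bench, 80 mm in diameter, 95 mm high; the point is its centre. Not to be moved.
Things that resemble listed ones, but are neither listed nor needed, are in the scene too. Leave any green or red look-alike of the part that bears roll_center alone. What is shaped like the part that bears carton_center but purple is not meant.

How it is judged:
By the outcome, as a careful person would: the job done as asked, in the order asked, and still so for the second after the job is handed in, with the robot touching nothing.
It also fails if it takes over 58 s, if anything falls off the work surface, if the arm or the gripper's body presses on something with over 40 N, if the wrist force passes 120 N, or if a joint passes its speed limit or range.

## Working session

There is one attempt and no reset: what is moved stays moved. The work goes in short steps, Python scripts to look and compute and a tool call to move; the robot and the scene stay as the last step left them, time stands still between calls to the robot, and variables do not carry over. Pictures are saved under pics/ and viewed, and the job is handed in when it is done.

Besides the shell and the picture viewer there is one more tool, called after ">>>" as name(argument=value, ...) on one line, values as JSON. step_arm: Moves the arm, as the interface text tells. Its arguments: {"type":"object","properties":{"motion":{"type":"array","items":{"type":"array","items":{"type":"array","items":{"type":"number"}}}},"grip":{"type":"number"},"force":{"type":"number"}},"required":["motion"]}

```bash
ls; mkdir -p pics
python3 - <<'E'
from rig import bot
import cv2,numpy as np
s=bot.get_state();print({k:np.round(v,3) for k,v in s.items()},bot.grip_depth)
for n in("side","top","wrist"):
    d=bot.snapshot(n);cv2.imwrite(f"pics/{n}0.png",d["img"][:,:,::-1]);np.savez(f"{n}0.npz",**d)
    print(n,[ (k,np.round(d[k],3).tolist()) for k in d if k not in("img","z_map")])
E
```

```text
pics
{'t': np.float64(0.0), 'joints': array([ 1.312,  0.69 , -0.195,  1.566,  0.157,  0.903, -0.215]), 'qvel': array([ 0.001, -0.   , -0.001, -0.   , -0.   ,  0.001, -0.002]), 'joint_torque': array([-1.0000e-03, -5.3962e+01, -1.2670e+00, -1.5855e+01,  9.0000e-03,
        9.0000e-03, -0.0000e+00]), 'ee_pos': array([ 0.18 , -0.598,  0.193]), 'tcp_rot': array([-3.065,  1.569,  1.94 ]), 'force': array([-0.179,  0.021,  0.245]), 'moment': array([-0.013, -0.008, -0.035]), 'opening': np.float64(0.085)} -0.0187
side [('camera_matrix', [[490.549, 0.0, 324.759], [0.0, 490.549, 207.536], [0.0, 0.0, 1.0]]), ('R', [[-0.934, -0.357, -0.015], [-0.207, 0.575, -0.791], [0.291, -0.736, -0.611]]), ('t', [0.469, 0.168, 1.378])]
top [('camera_matrix', [[467.645, 0.0, 322.078], [0.0, 467.645, 201.285], [0.0, 0.0, 1.0]]), ('R', [[0.007, -1.0, 0.005], [-0.995, -0.007, -0.1], [0.1, -0.005, -0.995]]), ('t', [-0.007, 0.499, 1.342])]
wrist [('camera_matrix', [[309.707, 0.0, 320.03], [0.0, 309.707, 198.553], [0.0, 0.0, 1.0]]), ('hand_eye', [[0.001, -0.313, 0.95, -0.18], [-0.0, -0.95, -0.313, 0.08], [1.0, -0.0, -0.001, -0.001], [0.0, 0.0, 0.0, 1.0]])]
```

View pics/top0.png

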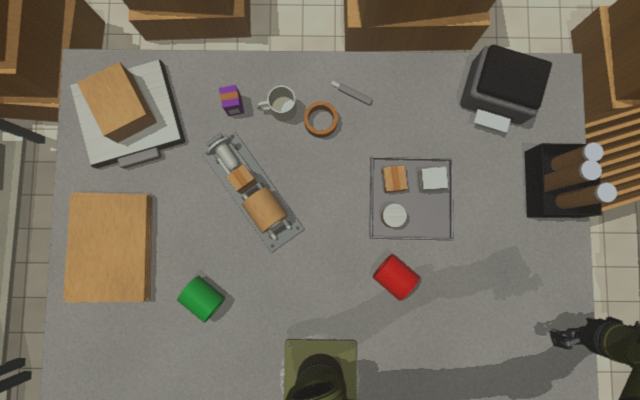

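View pics/side0.png

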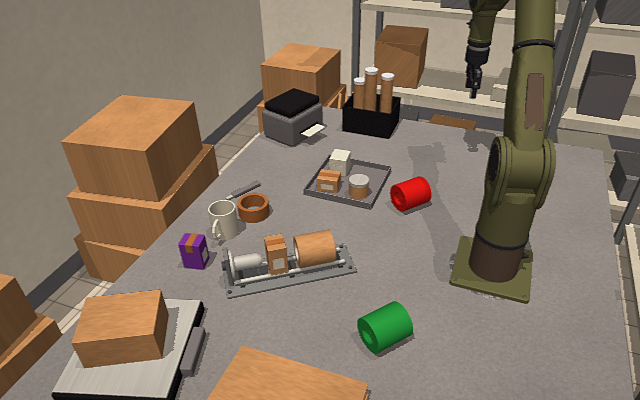

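View pics/wrist0.png

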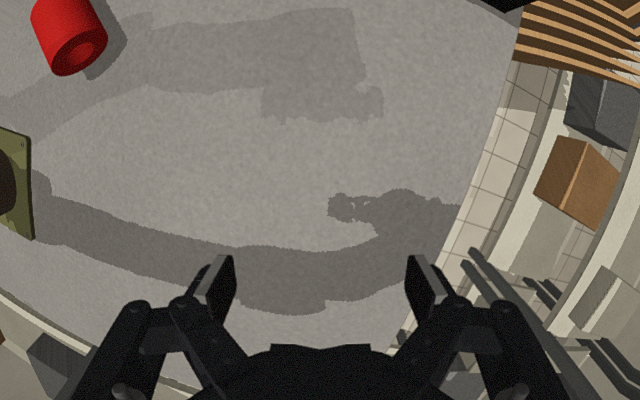

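```bash
cat > h.py <<'E'
import numpy as np,cv2
def cloud(d):
    K=d["camera_matrix"];z=d["z_map"];v,u=np.mgrid[:400,:640]
    c=np.stack([(u-K[0,2])/K[0,0]*z,(v-K[1,2])/K[1,1]*z,z],-1)
    return (c-d["t"])@d["R"]
def ray(d,u,v,h):
    K=d["camera_matrix"];r=d["R"].T@np.array([(u-K[0,2])/K[0,0],(v-K[1,2])/K[1,1],1]);o=-d["R"].T@d["t"]
    return o+r*(h-o[2])/r[2]
def proj(d,X):
    c=d["R"]@np.asarray(X)+d["t"];return (d["camera_matrix"]@(c/c[2]))[:2]
E
python3 - <<'E'
from h import *
d=dict(np.load("top0.npz"));P=cloud(d);im=d["img"]
def crop(n,img,a,b,s): cv2.imwrite(n,cv2.resize(img[a[1]:b[1],a[0]:b[0],::-1],None,fx=s,fy=s,interpolation=cv2.INTER_CUBIC))
crop("pics/c_stand.png",im,(195,125),(315,255),4.5)
crop("pics/c_tray.png",im,(360,150),(465,245),6)
sd=dict(np.load("side0.npz"));crop("pics/c_side.png",sd["img"],(210,220),(370,300),5)
# height sanity
z=P[...,2]
print("bench",np.median(z[300:330,100:140]))
H=np.clip(z/0.13*255,0,255).astype(np.uint8)
cv2.imwrite("pics/hmap.png",cv2.resize(cv2.applyColorMap(H,cv2.COLORMAP_JET)[130:260,190:470],None,fx=2.8,fy=2.8,interpolation=cv2.INTER_NEAREST))
E
```

```text
bench -0.0006145894386145507
```

View pics/c_stand.png

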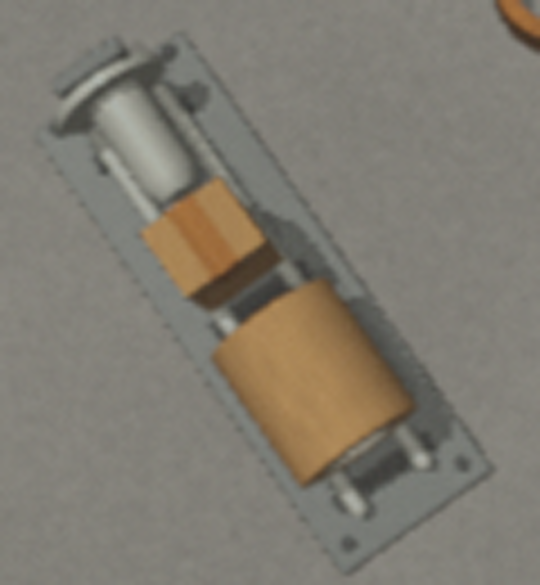

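View pics/c_tray.png

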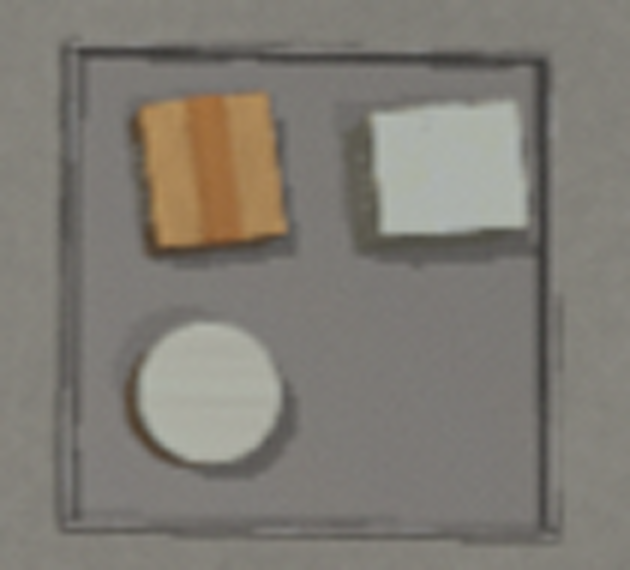

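View pics/c_side.png

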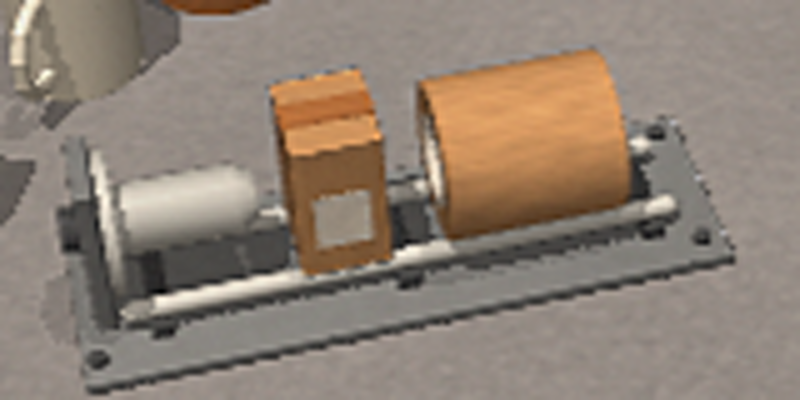

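View pics/hmap.png

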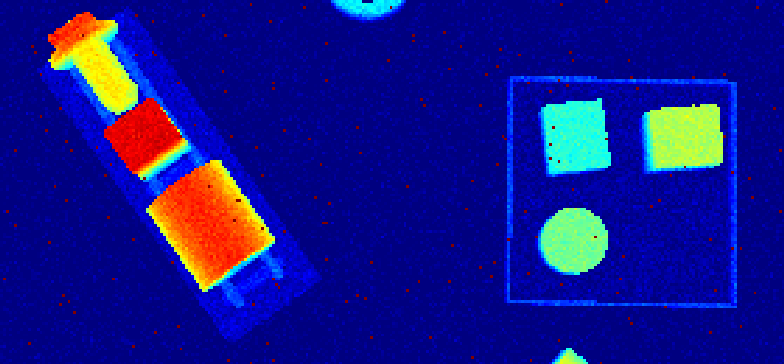

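```bash
cat >> h.py <<'E'
def rect(pts):
    r=cv2.minAreaRect((pts[:,:2]*1000).astype(np.float32));return r
def blob(P,box,lo,hi):
    m=np.zeros((400,640),np.uint8);z=cv2.medianBlur(P[...,2].astype(np.float32),3)
    a,b,c,e=box;m[b:e,a:c]=((z>lo)&(z<hi))[b:e,a:c]
    n,l,s,_=cv2.connectedComponentsWithStats(m,connectivity=8);k=1+np.argmax(s[1:,4]);return l==k
E
python3 - <<'E'
from h import *
d=dict(np.load("top0.npz"));P=cloud(d)
m=blob(P,(190,125,315,260),.005,.2);print("stand",rect(P[m]),m.sum())
m=blob(P,(190,125,315,260),.112,.13);print("carton",rect(P[m]),P[m].mean(0),m.sum())
z=P[...,2]
Q=P[130:255,200:310].reshape(-1,3);
for lo,hi in((.09,.111),):
    mm=blob(P,(225,180,300,245),.05,.112);print("roll",rect(P[mm]),P[mm][:,2].max())
for n,b,lo in(("low",(375,160,410,195),.045),("tall",(415,160,450,192),.06),("drum",(375,198,412,232),.055)):
    m=blob(P,b,lo,.09);print(n,rect(P[m]),np.median(P[m][:,2]))
m=blob(P,(360,150,465,245),.012,.034);print("tray",rect(P[m]),m.sum())
E
```

```text
stand ((503.3392333984375, 182.33668518066406), (439.0898742675781, 121.84556579589844), 36.40719223022461) 4983
carton ((554.45751953125, 222.26776123046875), (51.41355514526367, 59.56306838989258), 36.65263366699219) [0.55418326 0.22204993 0.11720065] 400
roll ((420.94781494140625, 116.33537292480469), (236.2759552001953, 95.26573181152344), 40.881866455078125) 1.3849225322034988
low ((493.19012451171875, -109.74031066894531), (86.33402252197266, 333.7522277832031), 34.647823333740234) 0.053527929446534936
tall ((563.7056274414062, -322.6599426269531), (60.852874755859375, 70.17710876464844), 4.778270244598389) 0.07164527513186672
drum ((405.0683288574219, -126.19526672363281), (65.82963562011719, 263.77587890625), 32.12747573852539) 0.06342369835721871
tray ((501.0025329589844, -191.3950958251953), (246.10360717773438, 408.6401062011719), 4.351053237915039) 310
```

```bash
sed -i 's/k=1+np.argmax(s\[1:,4\]);return l==k/k=1+np.argmax(s[1:,4]);return (l==k)\&(P[...,2]>lo)\&(P[...,2]<hi)/' h.py
python3 - <<'E'
from h import *
d=dict(np.load("top0.npz"));P=cloud(d)
def f(n,b,lo,hi):
    m=blob(P,b,lo,hi);print(n,[np.round(x,1) for x in rect(P[m])],np.round(np.median(P[m],0),4),m.sum())
f("stand",(190,125,315,260),.005,.2);f("plate",(190,125,315,260),.006,.016)
f("carton",(190,125,315,260),.112,.13)
f("roll",(235,185,300,245),.06,.115)
f("nose",(205,133,243,172),.07,.095)
f("flange",(205,133,243,172),.095,.125)
f("low",(375,160,410,195),.045,.06);f("tall",(415,160,450,192),.065,.08);f("drum",(375,198,412,232),.055,.07)
f("tray",(360,150,465,245),.012,.034)
# rails
b=blob(P,(190,125,315,260),.02,.034)
E
```

```text
stand [array([529.4, 201.8]), array([360.8, 120.3]), np.float64(36.1)] [0.5265 0.1961 0.0299] 4805
plate [array([528.9, 201.2]), array([359.2, 119.9]), np.float64(36.1)] [0.529  0.1911 0.0097] 1614
carton [array([554.5, 222.3]), array([51.4, 59.6]), np.float64(36.7)] [0.5546 0.222  0.1172] 395
roll [array([469.5, 158.2]), array([100.8,  89.3]), np.float64(35.9)] [0.4687 0.156  0.1031] 1169
nose [array([623.4, 268.9]), array([83.3, 75.1]), np.float64(38.1)] [0.6267 0.2694 0.0813] 401
flange [array([658.9, 295. ]), array([21. , 48.6]), np.float64(35.1)] [0.6578 0.2937 0.1055] 138
low [array([ 565.6, -213.3]), array([71.2, 62.4]), np.float64(7.7)] [ 0.5653 -0.2151  0.0535] 513
tall [array([ 563.7, -322.7]), array([60.9, 70.2]), np.float64(4.8)] [ 0.5636 -0.3226  0.0718] 513
drum [array([ 457.9, -209.1]), array([63.1, 65.9]), np.float64(1.1)] [ 0.4576 -0.2093  0.0634] 436
tray [array([ 511.2, -324.9]), array([239.4, 125.3]), np.float64(0.2)] [ 0.5375 -0.381   0.0228] 299
```

Run:
```python
from h import *
d=dict(np.load("top0.npz"));P=cloud(d)
z=P[...,2];X=P[150:245,362:465].reshape(-1,3);X=X[(X[:,2]>.018)&(X[:,2]<.03)]
# keep outer wall points
c=np.array([.5115,-.263]);r=np.abs(X[:,:2]-c).max(1);X=X[(r>.105)&(r<.135)]
print(rect(X),len(X),X.min(0),X.max(0))
R=rect(X)
cx,cy=R[0];a=np.radians(R[2]) 
print("drum dia check", )
from rig import bot
s=bot.get_state();print(s["ee_pos"],s["tcp_rot"])
from scipy.spatial.transform import Rotation as Ro
print(Ro.from_euler("xyz",s["tcp_rot"]).as_matrix().round(3))
```

```text
((512.404541015625, -265.68603515625), (240.55381774902344, 240.24822998046875), 89.27285766601562) 504 [ 0.39152704 -0.38709346  0.01811504] [ 0.63302149 -0.14572036  0.02995084]
drum dia check
[ 0.18019014 -0.59789588  0.19317355] [-3.07139663  1.56937235  1.93375828]
[[-0.001  0.957  0.289]
 [ 0.001  0.289 -0.957]
 [-1.    -0.    -0.001]]
```

>>> step_arm(motion=[[[40, 45, 5, 0], [40, 45, 5, 0], [40, 45, 5, 0], [40, 45, 5, 0], [30, 50, 0, 3], [20, 55, 0, 3], [15, 58, 0, 3], [15, 58, 0, 3], [10, 60, 0, 3], [10, 60, 0, 3]]], grip=85, force=40)

```text
t: 1.4
ee_pos: [0.4443, -0.0657, 0.2121]
tcp_rot: [0.658, 1.568, -0.307]
force: [1.7, -0.0, 0.5]
opening: 0.085
```

>>> step_arm(motion=[[[18, 57, 0, 1], [20, 57, 0, 0], [20, 57, 0, 0], [20, 57, 0, 0], [20, 45, 0, 0], [10, 14, 0, 0], [0, 0, 0, 0]]])

```text
t: 2.28
ee_pos: [0.5526, 0.2375, 0.2109]
tcp_rot: [1.664, 1.569, 0.727]
force: [-0.7, -0.6, -0.6]
opening: 0.0851
```

```bash
cat >> h.py <<'E'
from scipy.spatial.transform import Rotation as Ro
def st(bot):
    s=bot.get_state();M=Ro.from_euler("xyz",s["tcp_rot"]).as_matrix()
    print("t",s["t"],"pos",(s["ee_pos"]*1000).round(1),"jaw",np.degrees(np.arctan2(M[1,2],M[0,2])).round(2),"xaxis",M[:,0].round(3),"F",s["force"].round(1),"op",s["opening"].round(4),"j",s["joints"].round(2))
    return s,M
E
python3 - <<'E'
from h import *
from rig import bot
st(bot)
d=bot.snapshot("wrist");cv2.imwrite("pics/w1.png",d["img"][:,:,::-1])
E
```

```text
Traceback (most recent call last):
  File "h.py", line 20, in st
    print("t",s["t"],"pos",(s["ee_pos"]*1000).round(1),"jaw",np.degrees(np.arctan2(M[1,2],M[0,2])).round(2),"xaxis",M[:,0].round(3),"F",s["force"].round(1),"op",s["opening"].round(4),"j",s["joints"].round(2))
                                                                                                                                                                 ^^^^^^^^^^^^^^^^^^
AttributeError: 'float' object has no attribute 'round'
```

```bash
sed -i 's/s\["opening"\].round(4)/round(float(s["opening"]),4)/' h.py
python3 - <<'E'
from h import *
from rig import bot
s,M=st(bot)
d=bot.snapshot("wrist");cv2.imwrite("pics/w1.png",d["img"][:,:,::-1])
E
```

```text
t 2.275 pos [552.6 237.5 210.9] jaw -53.73 xaxis [ 0.001  0.001 -1.   ] F [-0.7 -0.6 -0.6] op 0.0851 j [-0.35  0.64 -0.23  1.62  0.18  0.9  -1.58]
```

View pics/w1.png

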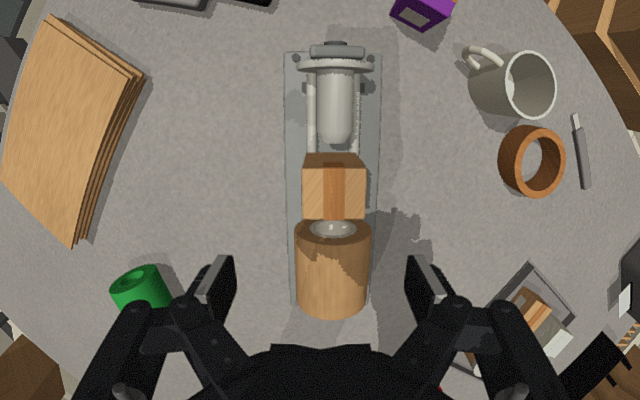

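>>> step_arm(motion=[[[2, -15, 0, 0], [0, 0, -40, 0], [0, 0, -25, 0], [0, 0, 0, 0]]])

```text
t: 2.82
ee_pos: [0.5543, 0.2098, 0.1455]
tcp_rot: [-0.445, 1.565, -1.393]
force: [0.6, 0.5, 0.0]
opening: 0.0849
```

Run:
```python
from h import *
from rig import bot
s,M=st(bot)
d=bot.snapshot("wrist");cv2.imwrite("pics/w2.png",d["img"][:,:,::-1])
```

```text
t 2.825 pos [554.3 209.8 145.5] jaw -54.32 xaxis [ 0.001 -0.006 -1.   ] F [0.6 0.5 0. ] op 0.0849 j [-0.32  0.71 -0.21  1.71  0.21  0.74 -1.59]
```

View pics/w2.png

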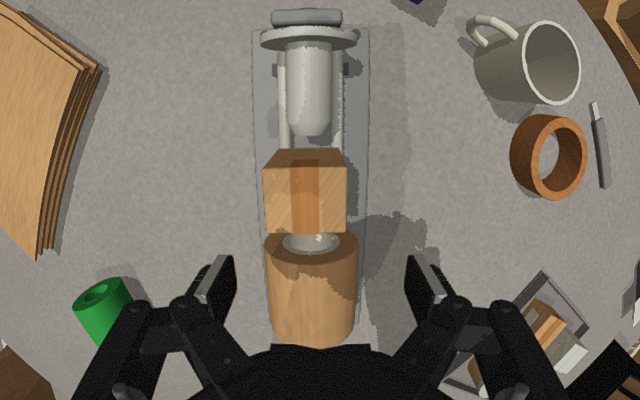

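>>> step_arm(motion=[[[0, 5, 0, 0], [0, 3, 0, 0], [0, 0, 0, 0]]])

```text
t: 3.25
ee_pos: [0.557, 0.2185, 0.1498]
tcp_rot: [0.605, 1.563, -0.345]
force: [-0.3, -0.7, -0.4]
opening: 0.0849
```

Run:
```python
from h import *
from rig import bot
s,M=st(bot)
```

```text
t 3.25 pos [557.  218.5 149.8] jaw -54.42 xaxis [ 0.008 -0.003 -1.   ] F [-0.3 -0.7 -0.4] op 0.0849 j [-0.33  0.71 -0.21  1.7   0.21  0.75 -1.6 ]
```

>>> step_arm(motion=[[[-2, 3, -10, 1], [0, 0, -20, 0], [0, 0, -20, 0], [0, 0, -12, 0], [0, 0, 0, 0]]])

```text
t: 3.88
ee_pos: [0.5541, 0.2231, 0.0851]
tcp_rot: [0.714, 1.563, -0.213]
force: [-0.6, 0.2, -0.4]
opening: 0.0846
```

Run:
```python
from h import *
from rig import bot
s,M=st(bot)
d=bot.snapshot("wrist");cv2.imwrite("pics/w3.png",d["img"][:,:,::-1])
```

```text
t 3.875 pos [554.1 223.1  85.1] jaw -53.14 xaxis [ 0.008 -0.002 -1.   ] F [-0.6  0.2 -0.4] op 0.0846 j [-0.36  0.8  -0.19  1.75  0.24  0.61 -1.62]
```

View pics/w3.png

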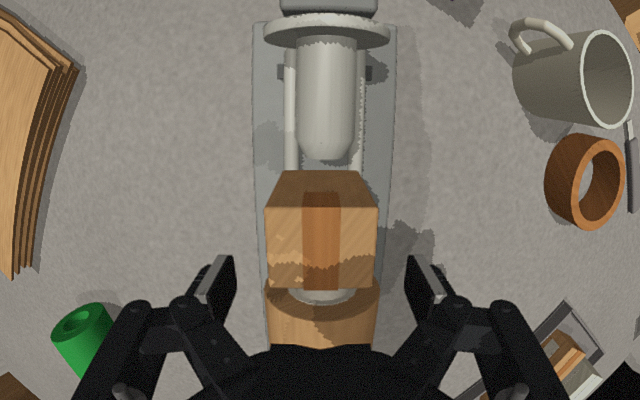

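>>> step_arm(motion=[[[0, 0, -8, 0], [0, 0, -6, 0], [0, 0, 0, 0]]])

```text
t: 4.3
ee_pos: [0.5555, 0.2238, 0.0721]
tcp_rot: [0.927, 1.559, -0.001]
force: [-0.3, 0.3, 0.4]
opening: 0.0847
```

>>> step_arm(motion=[[[0, 0, 0, 0], [0, 0, 0, 0], [0, 0, 0, 0], [0, 0, 0, 0], [0, 0, 0, 0], [0, 0, 0, 0]]], grip=50, force=40)

```text
t: 5.05
ee_pos: [0.556, 0.224, 0.0729]
tcp_rot: [0.972, 1.558, 0.044]
force: [0.1, 0.1, -1.3]
opening: 0.0578
```

Run:
```python
from h import *
from rig import bot
s,M=st(bot)
d=bot.snapshot("wrist");cv2.imwrite("pics/w4.png",d["img"][:,:,::-1])
```

```text
t 5.05 pos [556.  224.   72.9] jaw -53.16 xaxis [ 0.012  0.001 -1.   ] F [ 0.1  0.1 -1.3] op 0.0578 j [-0.36  0.81 -0.18  1.76  0.25  0.58 -1.62]
```

View pics/w4.png

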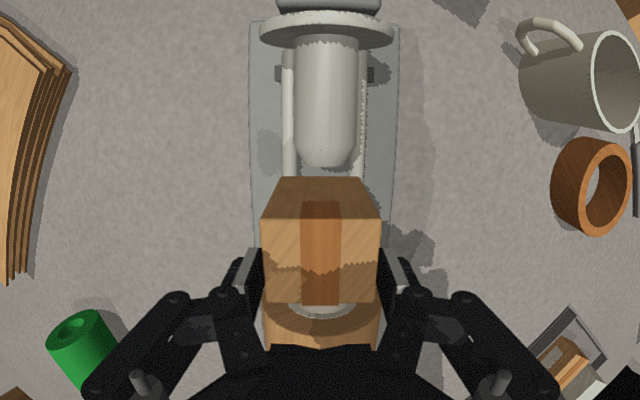

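>>> step_arm(motion=[[[0, 0, 10, 0], [0, 0, 25, 0], [0, 0, 40, 0], [0, 0, 40, 0], [0, 0, 20, 0], [0, 0, 0, 0]]])

```text
t: 5.85
ee_pos: [0.5541, 0.223, 0.2132]
tcp_rot: [0.868, 1.56, -0.06]
force: [-0.2, -0.1, -3.0]
opening: 0.0579
```

Run:
```python
from h import *
from rig import bot
s,M=st(bot)
d=bot.snapshot("side");cv2.imwrite("pics/s5.png",d["img"][:,:,::-1])
```

```text
t 5.85 pos [554.1 223.  213.2] jaw -53.14 xaxis [ 0.01  -0.001 -1.   ] F [-0.2 -0.1 -3. ] op 0.0579 j [-0.33  0.63 -0.24  1.64  0.19  0.89 -1.56]
```

View pics/s5.png

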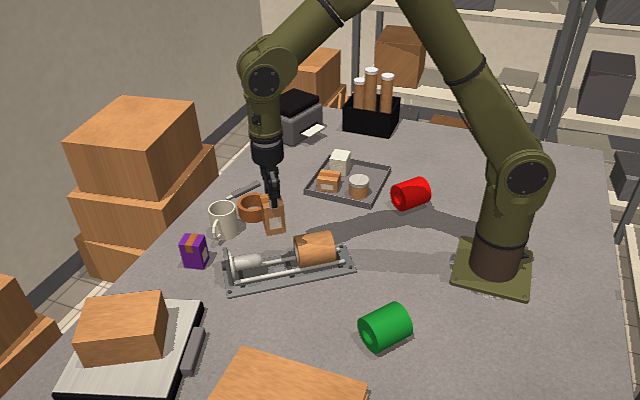

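>>> step_arm(motion=[[[-5, -25, 0, 0], [-8, -50, 0, -4], [-8, -52, 0, -4], [-8, -52, 0, -4], [-8, -52, 0, -4], [-8, -52, 0, -4], [-8, -52, 0, -4], [-8, -52, 0, -4], [-8, -50, 0, -4], [-8, -40, 0, -4]]])

```text
t: 7.15
ee_pos: [0.4631, -0.2632, 0.1995]
tcp_rot: [-1.858, 1.557, 2.86]
force: [0.2, 0.5, -2.3]
opening: 0.0579
```

>>> step_arm(motion=[[[-5, -20, 0, 0], [-3, -10, 0, 0], [0, 0, 0, 0]]])

```text
t: 7.52
ee_pos: [0.4506, -0.2969, 0.196]
tcp_rot: [-1.826, 1.55, 2.884]
force: [0.2, 0.4, -1.5]
opening: 0.0579
```

Run:
```python
from h import *
from rig import bot
s,M=st(bot)
d=bot.snapshot("wrist");cv2.imwrite("pics/w6.png",d["img"][:,:,::-1])
```

```text
t 7.525 pos [ 450.6 -296.9  196. ] jaw -90.13 xaxis [-0.02   0.005 -1.   ] F [ 0.2  0.4 -1.5] op 0.0579 j [ 0.55  0.58 -0.1   1.8   0.08  0.78 -1.16]
```

View pics/w6.png

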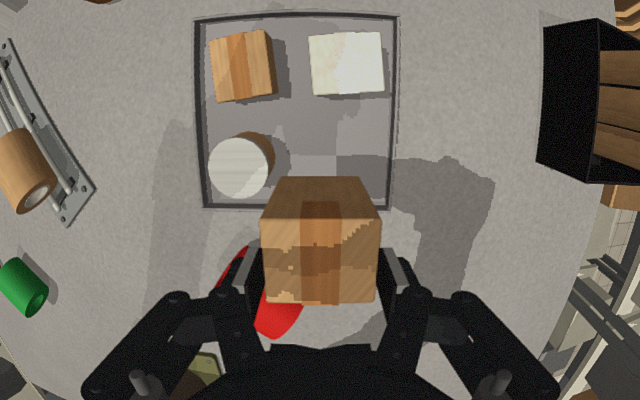

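>>> step_arm(motion=[[[5, -6, -5, 0], [6, -6, -10, 0], [2, -2, -10, 0], [0, 0, -10, 0], [0, 0, 0, 0]]])

```text
t: 8.2
ee_pos: [0.4664, -0.3068, 0.1575]
tcp_rot: [-1.968, 1.548, 2.75]
force: [0.6, 0.2, -2.4]
opening: 0.058
```

Run:
```python
from h import *
from rig import bot
s,M=st(bot)
```

```text
t 8.2 pos [ 466.4 -306.8  157.5] jaw -89.71 xaxis [-0.021  0.009 -1.   ] F [ 0.6  0.2 -2.4] op 0.058 j [ 0.55  0.66 -0.09  1.79  0.09  0.72 -1.15]
```

>>> step_arm(motion=[[[0, -4, -15, 0], [0, -2, -20, 0], [0, 0, -20, 0], [0, 0, -12, 0], [0, 0, 0, 0]]])

```text
t: 8.82
ee_pos: [0.466, -0.3141, 0.0868]
tcp_rot: [-1.938, 1.549, 2.778]
force: [-0.6, 0.0, -1.5]
opening: 0.0579
```

Run:
```python
from h import *
from rig import bot
s,M=st(bot)
d=bot.snapshot("top");cv2.imwrite("pics/t7.png",cv2.resize(d["img"][150:250,350:470,::-1],None,fx=5,fy=5,interpolation=cv2.INTER_CUBIC))
d=bot.snapshot("side");cv2.imwrite("pics/s7.png",cv2.resize(d["img"][130:220,290:410,::-1],None,fx=5,fy=5,interpolation=cv2.INTER_CUBIC))
```

```text
t 8.825 pos [ 466.  -314.1   86.8] jaw -89.75 xaxis [-0.02   0.008 -1.   ] F [-0.6  0.  -1.5] op 0.0579 j [ 0.56  0.76 -0.08  1.83  0.11  0.57 -1.16]
```

View pics/t7.png

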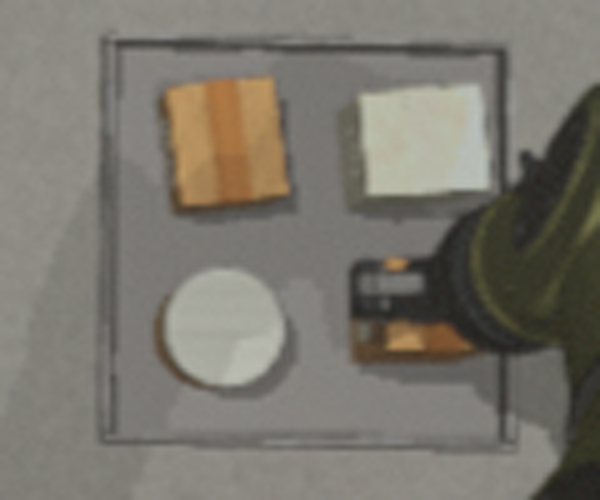

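View pics/s7.png

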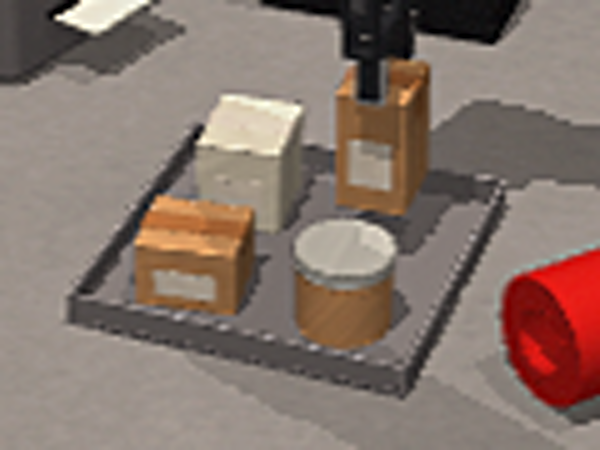

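>>> step_arm(motion=[[[0, 0, -12, 0], [0, 0, -10, 0], [0, 0, -6, 0], [0, 0, -3, 0], [0, 0, 0, 0]]])

```text
t: 9.55
ee_pos: [0.4679, -0.315, 0.0559]
tcp_rot: [-1.895, 1.554, 2.822]
force: [-0.4, 0.2, -2.0]
opening: 0.0578
```

>>> step_arm(motion=[[[0, 0, -3, 0], [0, 0, -2, 0], [0, 0, -1, 0], [0, 0, 0, 0]]])

```text
t: 10.05
ee_pos: [0.4683, -0.3153, 0.0501]
tcp_rot: [-1.881, 1.555, 2.836]
force: [0.1, 0.1, -2.3]
opening: 0.0577
```

>>> step_arm(motion=[[[0, 0, -1, 0], [0, 0, -1, 0], [0, 0, 0, 0]]])

```text
t: 10.42
ee_pos: [0.4681, -0.3154, 0.0498]
tcp_rot: [-1.853, 1.555, 2.863]
force: [0.6, 1.1, -2.5]
opening: 0.0578
```

>>> step_arm(motion=[[[0, 0, -2, 0], [0, 0, -2, 0]]])

```text
t: 10.68
ee_pos: [0.4673, -0.3151, 0.049]
tcp_rot: [-1.819, 1.554, 2.897]
force: [-4.5, 3.1, 20.6]
opening: 0.058
```

>>> step_arm(motion=[[[0, 0, 0, 0], [0, 0, 0, 0]]])

```text
t: 10.92
ee_pos: [0.4677, -0.3153, 0.0497]
tcp_rot: [-1.795, 1.556, 2.921]
force: [-0.4, -0.0, -0.9]
opening: 0.058
```

>>> step_arm(motion=[[[0, 0, 0, 0], [0, 0, 0, 0], [0, 0, 0, 0], [0, 0, 0, 0]]], grip=78)

```text
t: 11.42
ee_pos: [0.4682, -0.3157, 0.0492]
tcp_rot: [-1.787, 1.556, 2.929]
force: [0.0, -0.4, -0.1]
opening: 0.0778
```

>>> step_arm(motion=[[[0, 0, 10, 0], [0, 0, 25, 0], [0, 0, 40, 0], [0, 0, 40, 0], [0, 0, 30, 0], [0, 0, 0, 0]]])

```text
t: 12.18
ee_pos: [0.4679, -0.3155, 0.2017]
tcp_rot: [-1.738, 1.558, 2.979]
force: [-0.5, 0.1, -0.9]
opening: 0.0781
```

Run:
```python
from h import *
from rig import bot
s,M=st(bot)
d=bot.snapshot("wrist");cv2.imwrite("pics/w8.png",d["img"][:,:,::-1])
d=bot.snapshot("side");cv2.imwrite("pics/s8.png",cv2.resize(d["img"][130:220,290:410,::-1],None,fx=5,fy=5,interpolation=cv2.INTER_CUBIC))
```

```text
t 12.175 pos [ 467.9 -315.5  201.7] jaw -89.78 xaxis [-0.012  0.002 -1.   ] F [-0.5  0.1 -0.9] op 0.0781 j [ 0.57  0.6  -0.1   1.73  0.08  0.82 -1.14]
```

View pics/w8.png

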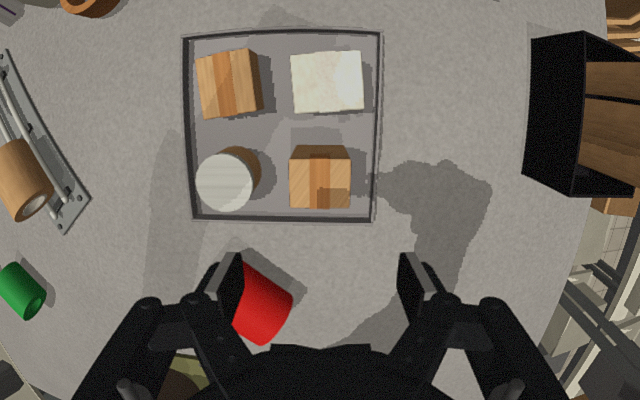

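View pics/s8.png

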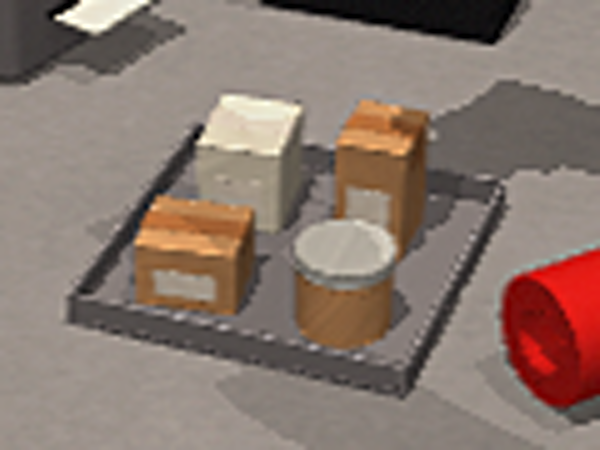

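>>> step_arm(motion=[[[-4, 25, 0, 0], [-7, 50, 0, 4], [-7, 50, 0, 4], [-7, 50, 0, 4], [-7, 50, 0, 4], [-7, 50, 0, 4], [-7, 45, 0, 4], [-7, 35, 0, 4], [-5, 20, 0, 4], [0, 10, 0, 4]]], grip=52)

```text
t: 13.52
ee_pos: [0.3953, 0.0811, 0.1886]
tcp_rot: [-1.924, 1.53, -2.842]
force: [0.1, 0.1, 0.4]
opening: 0.0522
```

>>> step_arm(motion=[[[0, 5, 0, 0], [0, 0, 0, 0]]])

```text
t: 13.78
ee_pos: [0.395, 0.0856, 0.1878]
tcp_rot: [-1.921, 1.528, -2.84]
force: [-0.4, -0.3, -0.6]
opening: 0.0519
```

```bash
cat >> h.py <<'E'
def sf(p):
    a=np.radians(36.1);d=np.asarray(p)[:2]*1000-[529.1,201.5];return np.round([d@[np.cos(a),np.sin(a)],d@[-np.sin(a),np.cos(a)]],1)
E
python3 - <<'E'
from h import *
from rig import bot
s,M=st(bot);print(sf(s["ee_pos"]))
d=bot.snapshot("wrist");cv2.imwrite("pics/w9.png",d["img"][:,:,::-1])
E
```

```text
t 13.775 pos [395.   85.6 187.8] jaw -52.66 xaxis [-0.04  -0.013 -0.999] F [-0.4 -0.3 -0.6] op 0.0519 j [-0.15  0.45 -0.26  2.16  0.2   0.6  -1.47]
[-176.6  -14.6]
```

View pics/w9.png

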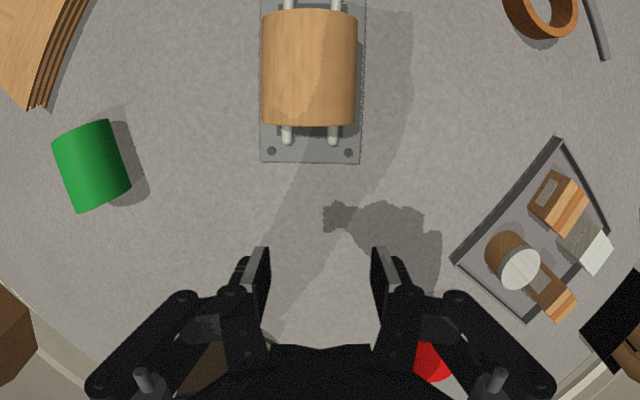

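>>> step_arm(motion=[[[0, 10, 0, -1], [40, 34, 0, 0], [45, 33, 0, 0], [45, 33, 0, 0], [0, 0, 0, 0]]])

```text
t: 14.45
ee_pos: [0.528, 0.1972, 0.1877]
tcp_rot: [-1.891, 1.527, -2.84]
force: [0.2, 0.4, -0.5]
opening: 0.0522
```

Run:
```python
from h import *
from rig import bot
s,M=st(bot);print(sf(s["ee_pos"]))
```

```text
t 14.45 pos [528.  197.2 187.7] jaw -54.36 xaxis [-0.042 -0.013 -0.999] F [ 0.2  0.4 -0.5] op 0.0522 j [-0.3   0.64 -0.24  1.71  0.18  0.86 -1.56]
[-3.5 -2.8]
```

>>> step_arm(motion=[[[-15, -10, 0, 0], [-25, -18, 0, 0], [-25, -18, 0, 0], [-25, -18, 0, 0], [-20, -14, 0, 0], [-10, -7, 0, 0], [-5, -4, 0, 0], [0, 0, 0, 0]]])

```text
t: 15.45
ee_pos: [0.3949, 0.1023, 0.187]
tcp_rot: [-1.844, 1.522, -2.802]
force: [0.8, -0.0, 0.2]
opening: 0.0519
```

Run:
```python
from h import *
from rig import bot
s,M=st(bot);print(sf(s["ee_pos"]))
```

```text
t 15.45 pos [394.9 102.3 187. ] jaw -54.9 xaxis [-0.046 -0.016 -0.999] F [ 0.8 -0.   0.2] op 0.0519 j [-0.2   0.46 -0.25  2.14  0.18  0.61 -1.53]
[-166.9   -1.1]
```

>>> step_arm(motion=[[[0, 1, -15, 1], [2, 2, -30, 0], [2, 2, -35, 0], [2, 1, -25, 0], [0, 0, -15, 0], [0, 0, -5, 0], [0, 0, 0, 0]]])

```text
t: 16.32
ee_pos: [0.41, 0.1148, 0.0578]
tcp_rot: [-1.917, 1.535, -2.855]
force: [0.5, -0.2, 0.0]
opening: 0.0519
```

Run:
```python
from h import *
from rig import bot
s,M=st(bot);print(sf(s["ee_pos"]))
d=bot.snapshot("wrist");cv2.imwrite("pics/w10.png",d["img"][:,:,::-1])
d=bot.snapshot("side");cv2.imwrite("pics/s10.png",cv2.resize(d["img"][190:310,200:380,::-1],None,fx=4,fy=4,interpolation=cv2.INTER_CUBIC))
```

```text
t 16.325 pos [410.  114.8  57.8] jaw -53.77 xaxis [-0.034 -0.01  -0.999] F [ 0.5 -0.2  0. ] op 0.0519 j [-0.31  0.73 -0.11  2.23  0.31  0.23 -1.64]
[-1.473e+02  1.000e-01]
```

View pics/w10.png

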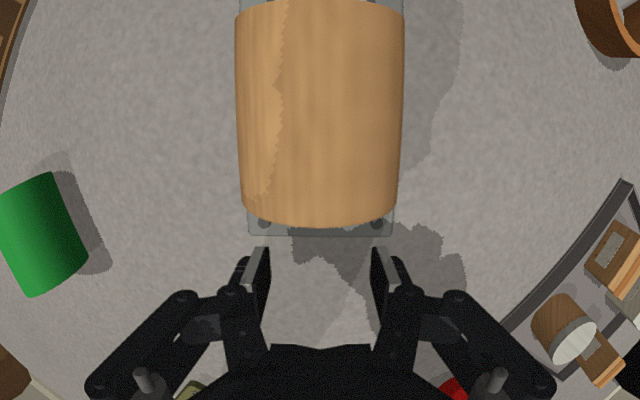

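View pics/s10.png

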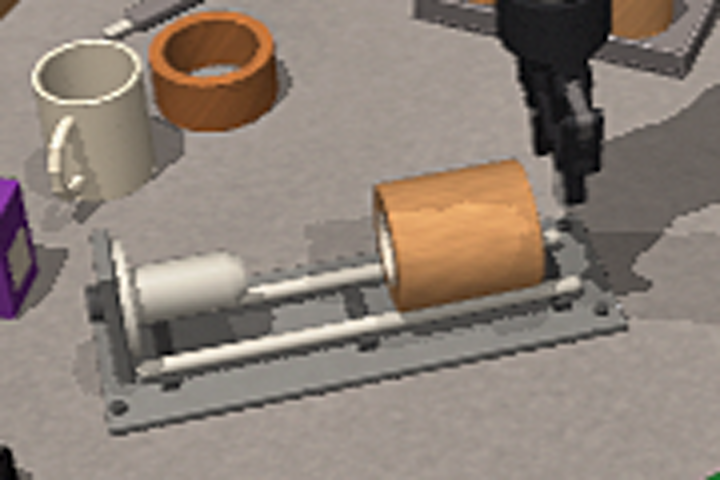

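>>> step_arm(motion=[[[0, 0, -5, 0], [4, 3, -3, 0], [4, 3, 0, 0], [4, 3, 0, 0], [4, 3, 0, 0], [0, 0, 0, 0]]])

```text
t: 17.18
ee_pos: [0.4208, 0.1221, 0.051]
tcp_rot: [-1.801, 1.523, -2.742]
force: [0.3, 0.3, 0.9]
opening: 0.0518
```

```bash
cat >> h.py <<'E'
def roll(bot,n):
    d=bot.snapshot("side");cv2.imwrite(f"pics/s{n}.png",cv2.resize(d["img"][190:310,200:380,::-1],None,fx=4,fy=4,interpolation=cv2.INTER_CUBIC))
E
python3 - <<'E'
from h import *
from rig import bot
s,M=st(bot);print(sf(s["ee_pos"]));roll(bot,11)
E
```

```text
t 17.175 pos [420.8 122.1  51. ] jaw -53.93 xaxis [-0.044 -0.019 -0.999] F [0.3 0.3 0.9] op 0.0518 j [-0.31  0.75 -0.12  2.19  0.3   0.27 -1.64]
[-134.3   -0.3]
```

View pics/s11.png

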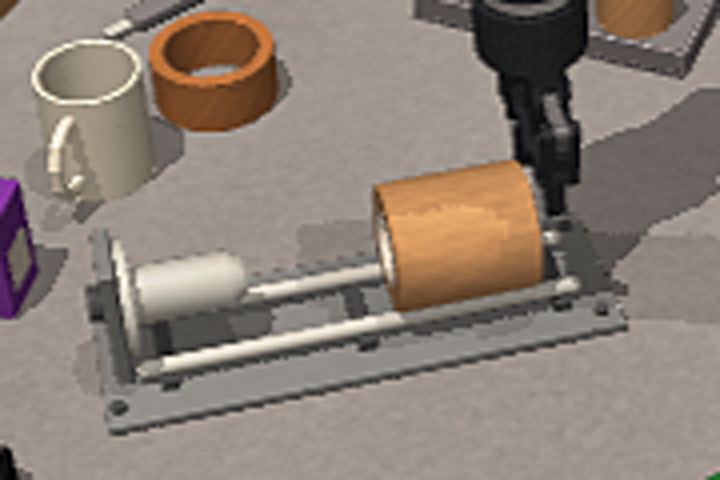

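>>> step_arm(motion=[[[5, 4, 0, 0], [6, 4, 0, 0], [8, 6, 0, 0], [8, 6, 0, 0], [8, 6, 0, 0]]])

```text
t: 17.85
ee_pos: [0.4319, 0.1309, 0.0513]
tcp_rot: [-1.677, 1.467, -2.621]
force: [-7.7, -5.0, 7.9]
opening: 0.0521
```

Run:
```python
from h import *
from rig import bot
s,M=st(bot);print(sf(s["ee_pos"]));roll(bot,12)
```

```text
t 17.85 pos [431.9 130.9  51.3] jaw -54.12 xaxis [-0.09  -0.052 -0.995] F [-7.7 -5.   7.9] op 0.0521 j [-0.32  0.77 -0.14  2.09  0.28  0.41 -1.63]
[-120.2    0.2]
```

View pics/s12.png

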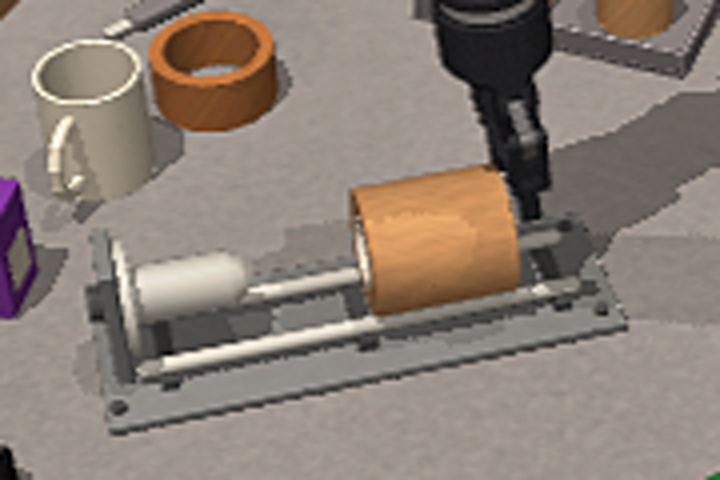

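>>> step_arm(motion=[[[-8, -6, 0, 0], [-10, -7, 5, 0], [-6, -4, 20, 0], [0, 0, 40, 0], [0, 0, 40, 0], [0, 0, 20, 0], [0, 0, 0, 9], [0, 0, 0, 9], [0, 0, 0, 0]]])

```text
t: 19.02
ee_pos: [0.4103, 0.1153, 0.1827]
tcp_rot: [-1.648, 1.483, -2.27]
force: [0.2, -0.1, 0.0]
opening: 0.0519
```

Run:
```python
from h import *
from rig import bot
s,M=st(bot);print(sf(s["ee_pos"]))
```

```text
t 19.025 pos [410.3 115.3 182.7] jaw -35.65 xaxis [-0.057 -0.067 -0.996] F [ 0.2 -0.1  0. ] op 0.0519 j [-0.2   0.5  -0.32  2.07  0.29  0.69 -1.35]
[-146.7    0.4]
```

>>> step_arm(motion=[[[0, 0, 0, 10], [0, 0, 0, 10], [0, 0, 0, 10], [0, 0, 0, 10], [0, 0, 0, 10], [0, 0, 0, 10], [0, 0, 0, 10], [0, 0, 0, 10]]])

```text
t: 20.02
ee_pos: [0.41, 0.114, 0.1828]
tcp_rot: [-1.616, 1.484, -0.824]
force: [0.3, -0.9, 0.1]
opening: 0.0519
```

Run:
```python
from h import *
from rig import bot
s,M=st(bot);print(sf(s["ee_pos"]))
```

```text
t 20.025 pos [410.  114.  182.8] jaw 45.33 xaxis [ 0.059 -0.063 -0.996] F [ 0.3 -0.9  0.1] op 0.0519 j [-0.    0.51 -0.67  2.17  0.67  0.66 -0.37]
[-147.8   -0.6]
```

>>> step_arm(motion=[[[0, 0, 0, 10], [0, 0, 0, 10], [0, 0, 0, 10], [0, 0, 0, 10], [0, 0, 0, 10], [0, 0, 0, 10], [0, 0, 0, 10], [0, 0, 0, 10], [0, 0, 0, 0]]])

```text
t: 21.15
ee_pos: [0.4079, 0.1105, 0.1818]
tcp_rot: [-1.597, 1.488, 0.605]
force: [-0.6, 0.3, 0.2]
opening: 0.0521
```

Run:
```python
from h import *
from rig import bot
s,M=st(bot);print(sf(s["ee_pos"]))
```

```text
t 21.15 pos [407.9 110.5 181.8] jaw 126.14 xaxis [ 0.068  0.047 -0.997] F [-0.6  0.3  0.2] op 0.0521 j [ 0.34  0.62 -1.1   2.21  0.88  0.73  0.85]
[-151.6   -2.2]
```

>>> step_arm(motion=[[[0, 2, -15, 0], [0, 2, -30, 0], [0, 0, -35, 0], [0, 0, -20, 0], [0, 0, -10, 0], [0, 0, -5, 0], [0, 0, 0, 0]]])

```text
t: 22.02
ee_pos: [0.4085, 0.1145, 0.0643]
tcp_rot: [-1.599, 1.488, 0.568]
force: [0.8, 0.2, 0.9]
opening: 0.0521
```

Run:
```python
from h import *
from rig import bot
s,M=st(bot);print(sf(s["ee_pos"]));roll(bot,13)
d=bot.snapshot("wrist");cv2.imwrite("pics/w13.png",d["img"][:,:,::-1])
```

```text
t 22.025 pos [408.5 114.5  64.3] jaw 124.16 xaxis [ 0.07   0.045 -0.997] F [0.8 0.2 0.9] op 0.0521 j [ 0.13  0.81 -0.82  2.33  1.42  0.56  0.31]
[-148.7    0.8]
```

View pics/s13.png

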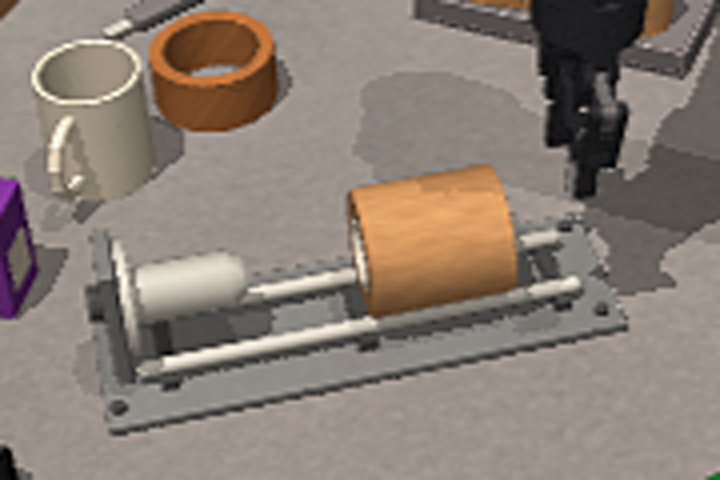

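View pics/w13.png

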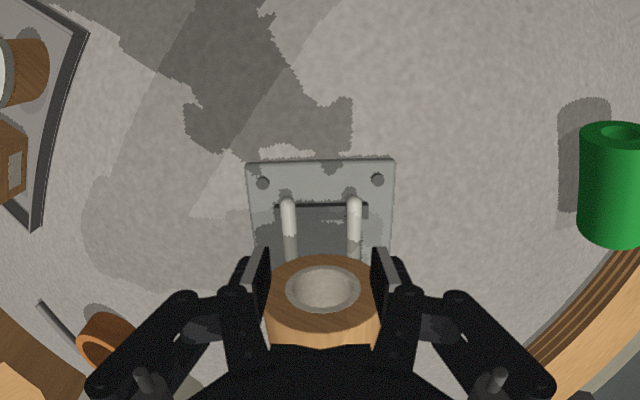

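>>> step_arm(motion=[[[4, 3, -4, 2], [8, 6, -2, 0], [8, 6, 0, 0], [8, 6, 0, 0], [12, 9, 0, 0], [12, 9, 0, 0], [12, 9, 0, 0], [12, 9, 0, 0]]])

```text
t: 23.12
ee_pos: [0.4679, 0.1574, 0.0595]
tcp_rot: [-1.885, 1.527, 0.313]
force: [-29.0, -18.7, 42.1]
opening: 0.0518
```

Run:
```python
from h import *
from rig import bot
s,M=st(bot);print(sf(s["ee_pos"]));roll(bot,14)
```

```text
t 23.125 pos [467.9 157.4  59.5] jaw 125.92 xaxis [ 0.042  0.014 -0.999] F [-29.  -18.7  42.1] op 0.0518 j [ 0.07  0.87 -0.84  2.1   1.15  0.69  0.63]
[-75.4   0.4]
```

View pics/s14.png

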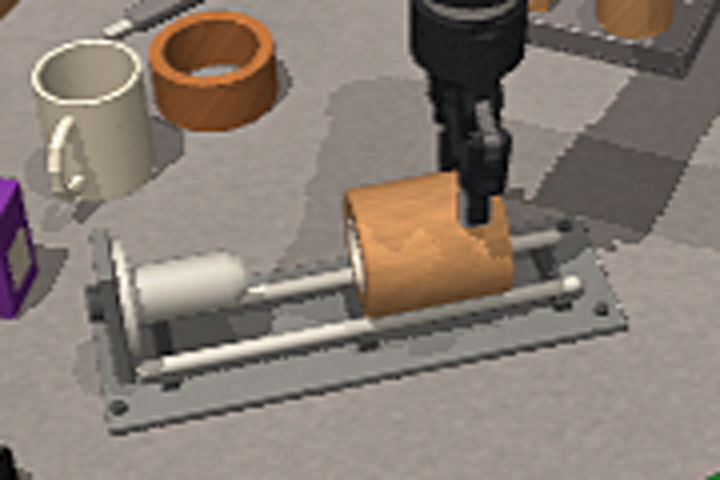

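Run:
```python
from h import *
from rig import bot
s,M=st(bot)
d=bot.snapshot("wrist");cv2.imwrite("pics/w15.png",d["img"][:,:,::-1])
d=bot.snapshot("top");cv2.imwrite("pics/t15.png",cv2.resize(d["img"][125:255,195:315,::-1],None,fx=4.5,fy=4.5,interpolation=cv2.INTER_CUBIC))
d=bot.snapshot("side");cv2.imwrite("pics/s15.png",cv2.resize(d["img"][190:310,200:380,::-1],None,fx=4,fy=4,interpolation=cv2.INTER_CUBIC))
print((proj(d,s["ee_pos"])-[200,190])*4,s["force"])
```

```text
t 23.175 pos [470.2 159.3  59.8] jaw 125.95 xaxis [ 0.045  0.016 -0.999] F [-12.3  -7.4  19.8] op 0.052 j [ 0.07  0.87 -0.84  2.09  1.15  0.69  0.63]
[459.29415401 235.94495548] [-12.32224327  -7.44610878  19.7884904 ]
```

View pics/w15.png

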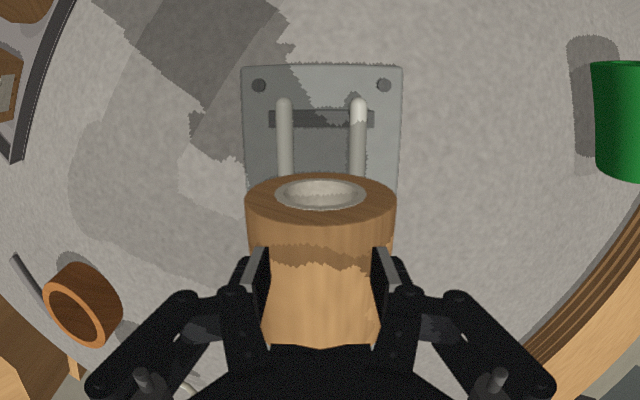

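View pics/t15.png

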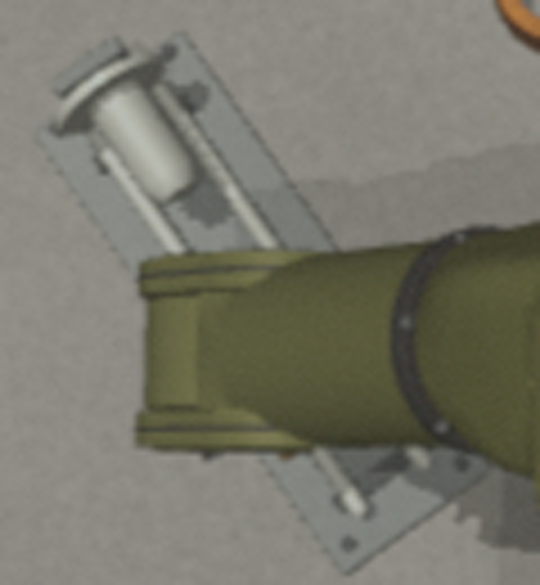

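View pics/s15.png

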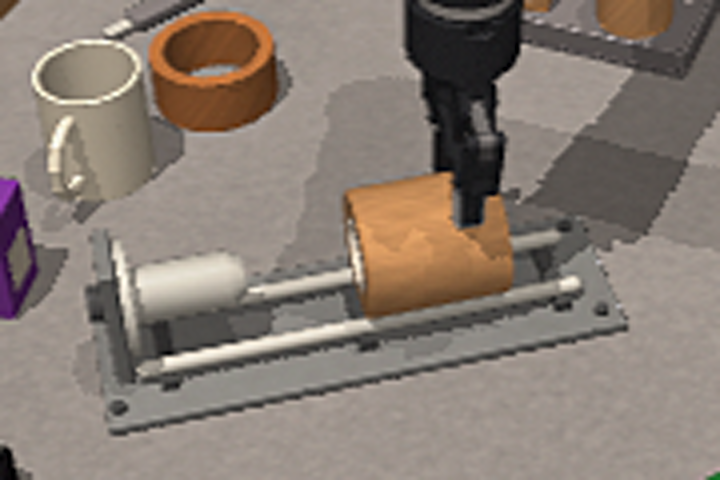

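Run:
```python
from h import *
from rig import bot
s,M=st(bot)
d=bot.snapshot("side")
a=np.radians(36.1);ex=np.array([np.cos(a),np.sin(a),0]);ey=np.array([-np.sin(a),np.cos(a),0])
O=np.array([.5291,.2015,0])
pr=lambda p:((proj(d,p)-[200,190])*4).round(0)
for sg in(1,-1):
  for off in (.026,.036):
    for dz in(0,.01,.04): print(sg,off,dz,pr(s["ee_pos"]+sg*off*M[:,2]-dz*M[:,0]))
P=cloud(d)
for v,u in((220,472),(200,480),(160,490),(200,400),(185,430),(250,500),(180,500),(280,440)):
    p=P[190+v//4,200+u//4];print((u,v),sf(p),p[2].round(3))
```

```text
t 23.325 pos [471.8 160.5  59.9] jaw 125.92 xaxis [ 0.048  0.02  -0.999] F [-14.1  -8.5  21.6] op 0.0518 j [ 0.07  0.87 -0.84  2.09  1.16  0.68  0.63]
1 0.026 0 [466. 262.]
1 0.026 0.01 [466. 251.]
1 0.026 0.04 [467. 218.]
1 0.036 0 [469. 271.]
1 0.036 0.01 [470. 261.]
1 0.036 0.04 [471. 228.]
-1 0.026 0 [447. 212.]
-1 0.026 0.01 [448. 201.]
-1 0.026 0.04 [449. 169.]
-1 0.036 0 [444. 203.]
-1 0.036 0.01 [444. 192.]
-1 0.036 0.04 [445. 160.]
(472, 220) [-72.2  41.2] 0.11
(480, 200) [-77.8  42.4] 0.127
(490, 160) [-78.2  64.8] 0.18
(400, 200) [-30.5  10.1] 0.111
(430, 185) [-52.5  -0.8] 0.111
(500, 250) [-91.   41.4] 0.08
(500, 180) [-133.5 -119.6] -0.004
(440, 280) [-47.4  47.4] 0.067
```

>>> step_arm(motion=[[[-8, -6, 0, 0], [-12, -9, 0, 0], [-12, -9, 0, 0], [-12, -9, 0, 0], [-8, -6, 0, 0], [0, 0, 0, 0]]])

```text
t: 24.12
ee_pos: [0.4201, 0.1224, 0.0613]
tcp_rot: [-1.78, 1.516, 0.417]
force: [0.3, -0.7, -0.7]
opening: 0.0524
```

Run:
```python
from h import *
from rig import bot
s,M=st(bot);print(sf(s["ee_pos"]))
d=bot.snapshot("wrist");cv2.imwrite("pics/w16.png",d["img"][:,:,::-1]);roll(bot,16)
```

```text
t 24.125 pos [420.1 122.4  61.3] jaw 125.84 xaxis [ 0.05   0.022 -0.998] F [ 0.3 -0.7 -0.7] op 0.0524 j [ 0.1   0.82 -0.81  2.27  1.31  0.59  0.45]
[-134.6    0.3]
```

View pics/s16.png

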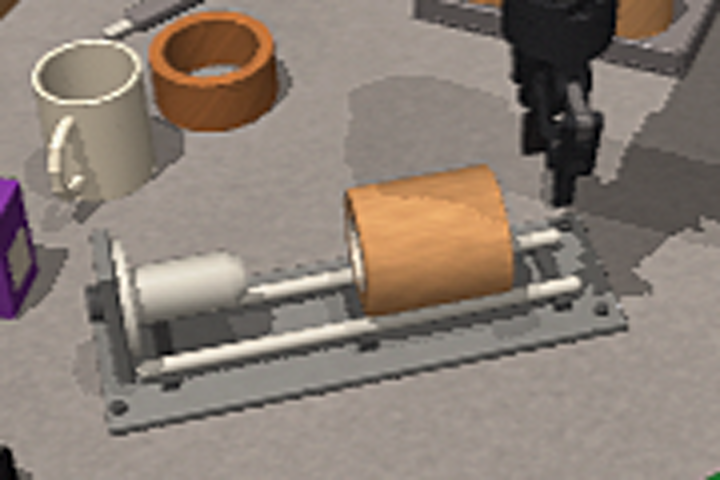

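View pics/w16.png

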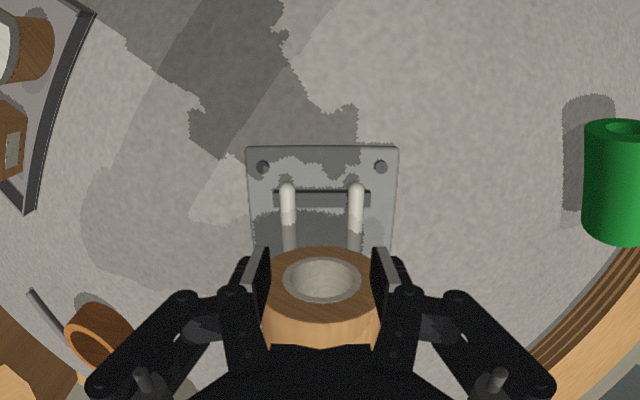

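>>> step_arm(motion=[[[0, 0, -8, 0], [0, 0, -6, 0], [0, 0, -3, 0], [4, 3, 0, 0], [6, 5, 0, 0], [8, 6, 0, 0], [8, 6, 0, 0]]])

```text
t: 25.1
ee_pos: [0.4485, 0.1443, 0.0438]
tcp_rot: [-1.787, 1.516, 0.408]
force: [-5.3, -4.2, 3.5]
opening: 0.052
```

Run:
```python
from h import *
from rig import bot
s,M=st(bot);print(sf(s["ee_pos"]));roll(bot,17)
```

```text
t 25.1 pos [448.5 144.3  43.8] jaw 125.79 xaxis [ 0.05   0.022 -0.998] F [-5.3 -4.2  3.5] op 0.052 j [ 0.07  0.88 -0.8   2.18  1.29  0.61  0.49]
[-98.8   1.3]
```

View pics/s17.png

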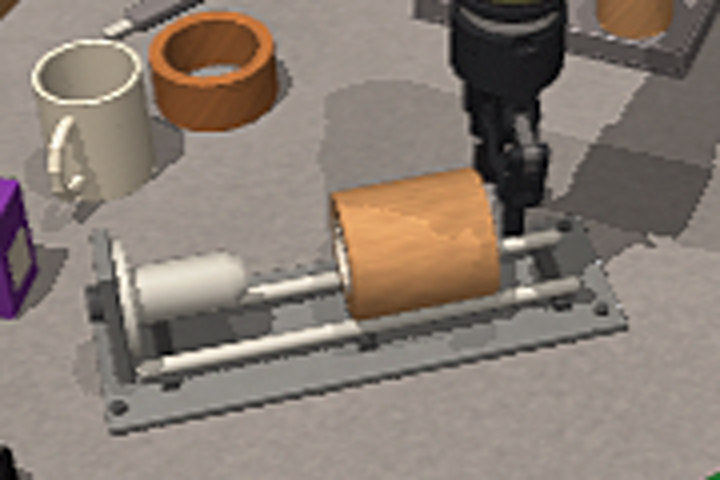

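>>> step_arm(motion=[[[12, 8, 0, 0], [12, 8, 0, 0], [12, 8, 0, 0], [12, 9, 0, 0]]])

```text
t: 25.65
ee_pos: [0.4875, 0.1725, 0.0428]
tcp_rot: [-1.938, 1.536, 0.26]
force: [-7.5, -5.7, 7.7]
opening: 0.052
```

Run:
```python
from h import *
from rig import bot
s,M=st(bot);print(sf(s["ee_pos"]));roll(bot,18)
```

```text
t 25.65 pos [487.5 172.5  42.8] jaw 125.98 xaxis [ 0.034  0.009 -0.999] F [-7.5 -5.7  7.7] op 0.052 j [ 0.04  0.92 -0.82  2.03  1.14  0.71  0.66]
[-50.7   1.1]
```

View pics/s18.png

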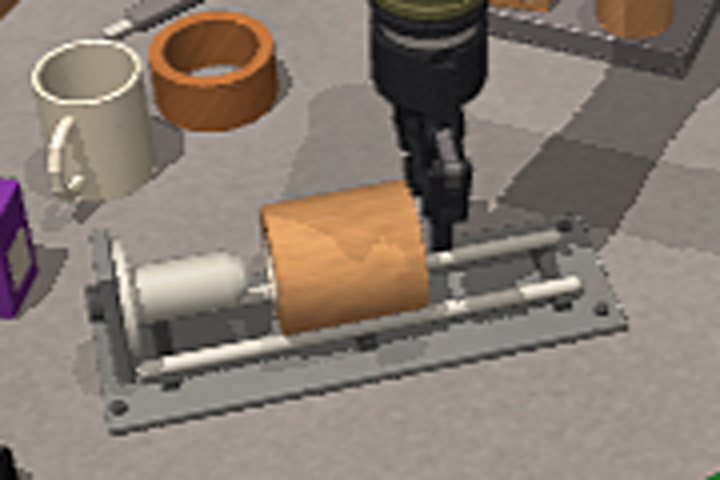

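>>> step_arm(motion=[[[12, 8, 1, 0], [12, 8, 1, 0], [12, 8, 0, 0]]])

```text
t: 26.08
ee_pos: [0.522, 0.197, 0.0438]
tcp_rot: [-1.942, 1.542, 0.259]
force: [-2.8, -1.3, -0.6]
opening: 0.0521
```

>>> step_arm(motion=[[[12, 9, 1, 0], [12, 9, 0, 0]]])

```text
t: 26.32
ee_pos: [0.5444, 0.2136, 0.0439]
tcp_rot: [-2.045, 1.547, 0.156]
force: [-2.7, -2.7, 0.5]
opening: 0.052
```

Run:
```python
from h import *
from rig import bot
s,M=st(bot);print(sf(s["ee_pos"]));roll(bot,19)
```

```text
t 26.325 pos [544.4 213.6  43.9] jaw 126.1 xaxis [ 0.024  0.004 -1.   ] F [-2.7 -2.7  0.5] op 0.052 j [ 0.01  0.98 -0.86  1.81  1.02  0.84  0.83]
[19.5  0.7]
```

View pics/s19.png

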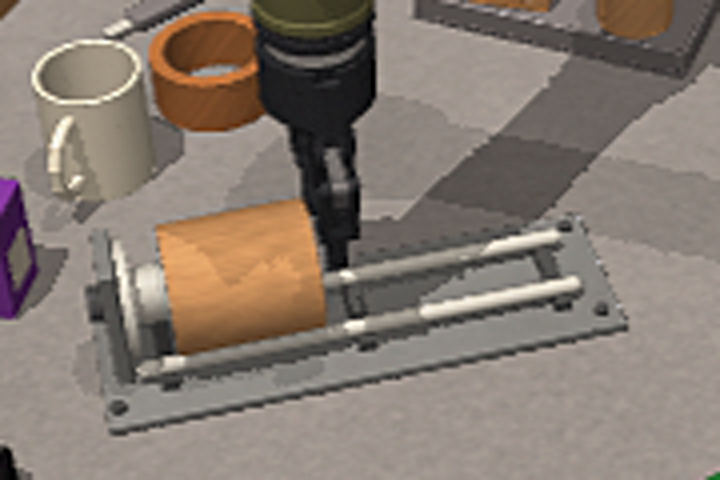

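On the spindle; roughly 20 mm to go.

>>> step_arm(motion=[[[8, 6, 0, 0], [6, 4, 0, 0], [5, 4, 0, 0]]])

```text
t: 26.75
ee_pos: [0.5595, 0.2242, 0.0435]
tcp_rot: [-2.542, 1.554, -0.341]
force: [-5.9, -5.0, 5.8]
opening: 0.052
```

>>> step_arm(motion=[[[4, 3, 0, 0], [4, 3, 0, 0]]])

```text
t: 27.0
ee_pos: [0.5623, 0.2258, 0.0432]
tcp_rot: [2.922, 1.554, -1.161]
force: [-10.0, -6.7, 10.0]
opening: 0.0521
```

Run:
```python
from h import *
from rig import bot
s,M=st(bot);print(sf(s["ee_pos"]));roll(bot,20)
```

```text
t 27.0 pos [562.3 225.8  43.2] jaw 126.08 xaxis [ 0.007 -0.015 -1.   ] F [-10.   -6.7  10. ] op 0.0521 j [-0.02  1.01 -0.86  1.72  0.98  0.91  0.89]
[41.2  0.1]
```

View pics/s20.png

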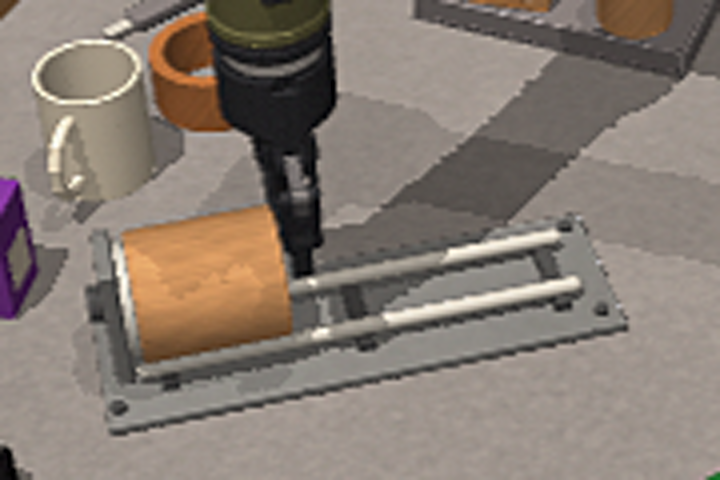

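>>> step_arm(motion=[[[5, 4, 1, 0], [6, 4, 1, 0]]])

```text
t: 27.3
ee_pos: [0.5613, 0.2248, 0.0434]
tcp_rot: [2.112, 1.533, -1.969]
force: [-15.6, -7.2, 8.9]
opening: 0.0525
```

Run:
```python
from h import *
from rig import bot
s,M=st(bot);print(sf(s["ee_pos"]))
d=bot.snapshot("side");cv2.imwrite("pics/s21.png",cv2.resize(d["img"][235:305,215:285,::-1],None,fx=8,fy=8,interpolation=cv2.INTER_CUBIC))
```

```text
t 27.3 pos [561.3 224.8  43.4] jaw 126.16 xaxis [-0.015 -0.035 -0.999] F [-15.6  -7.2   8.9] op 0.0525 j [-0.02  1.02 -0.87  1.69  0.95  0.95  0.91]
[39.8 -0.1]
```

View pics/s21.png

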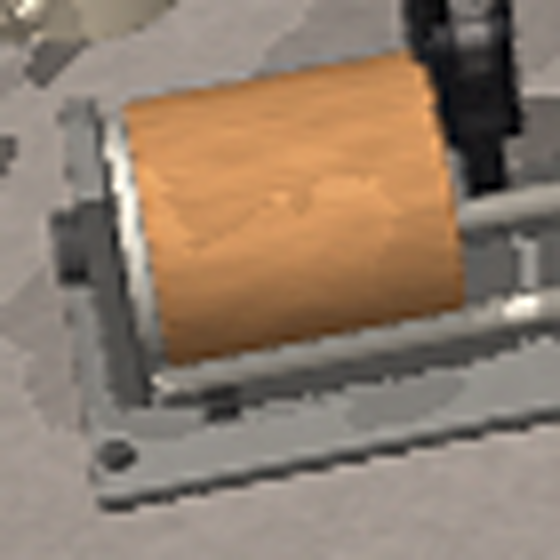

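>>> step_arm(motion=[[[9, 6, 1, 0], [9, 6, 1, 0]]])

```text
t: 27.6
ee_pos: [0.5596, 0.2231, 0.0436]
tcp_rot: [1.865, 1.488, -2.214]
force: [-21.0, -12.5, 12.8]
opening: 0.0524
```

Run:
```python
from h import *
from rig import bot
s,M=st(bot);print(sf(s["ee_pos"]))
```

```text
t 27.6 pos [559.6 223.1  43.6] jaw 126.35 xaxis [-0.05  -0.067 -0.997] F [-21.  -12.5  12.8] op 0.0524 j [-0.04  1.03 -0.87  1.64  0.92  1.02  0.95]
[37.3 -0.5]
```

Stalled solidly at about 24 N, with the fingers at the expected home position. Retreat and check with the cameras.

>>> step_arm(motion=[[[-8, -6, 0, 0], [-12, -9, 0, 0], [-15, -11, 0, 0], [-15, -11, 10, 0], [-10, -7, 30, 0], [0, 0, 40, 0], [0, 0, 40, 0], [0, 0, 30, 0]]])

```text
t: 28.6
ee_pos: [0.4987, 0.179, 0.1969]
tcp_rot: [1.863, 1.493, -2.215]
force: [0.0, 0.1, -0.5]
opening: 0.0514
```

>>> step_arm(motion=[[[-5, -40, 0, 0], [-5, -50, 0, 0], [-5, -50, 0, 0], [0, -40, 0, 0], [0, -20, 0, 0], [0, 0, 0, 0]]])

```text
t: 29.35
ee_pos: [0.4882, -0.0227, 0.2018]
tcp_rot: [2.006, 1.509, -2.072]
force: [-0.6, -0.4, -0.6]
opening: 0.0519
```

Run:
```python
from h import *
from rig import bot
s,M=st(bot)
d=bot.snapshot("top");cv2.imwrite("pics/t22.png",d["img"][:,:,::-1]);P=cloud(d)
d2=bot.snapshot("side");cv2.imwrite("pics/s22.png",d2["img"][:,:,::-1])
def f(n,b,lo,hi):
    m=blob(P,b,lo,hi);r=rect(P[m]);print(n,[np.round(x,1) for x in r],np.median(P[m],0).round(3),sf(np.array(r[0])/1000),m.sum());return P[m]
X=f("roll",(200,133,275,215),.06,.104)
f("carton",(412,195,455,240),.08,.105);f("low",(375,160,410,195),.045,.06);f("tall",(415,160,450,192),.065,.08);f("drum",(375,198,412,232),.055,.07)
B=P[130:230,200:290].reshape(-1,3);q=np.array([sf(p) for p in B]);k=(np.abs(q[:,1])<8)&(B[:,2]>.09)&(B[:,2]<.125)
for p,zz in sorted(zip(q[k,0],B[k,2]))[:4]+sorted(zip(q[k,0],B[k,2]))[-40:]: print(round(p),round(zz*1000),end="; ")
```

```text
t 29.35 pos [488.2 -22.7 201.8] jaw 126.41 xaxis [-0.03  -0.054 -0.998] F [-0.6 -0.4 -0.6] op 0.0519 j [ 0.54  0.71 -1.07  1.91  0.76  1.05  1.33]
roll [array([613.3, 262.6]), array([112. ,  89.5]), np.float64(35.7)] [0.609 0.258 0.095] [104.   -0.2] 657
carton [array([ 482.4, -321.3]), array([66.1, 31.7]), np.float64(64.8)] [ 0.479 -0.324  0.094] [-345.8 -394.9] 177
low [array([ 566.1, -213.6]), array([70.9, 62.8]), np.float64(5.7)] [ 0.568 -0.216  0.054] [-214.7 -357.3] 472
tall [array([ 563.9, -323.4]), array([60.5, 70.9]), np.float64(4.1)] [ 0.563 -0.322  0.072] [-281.2 -444.6] 516Traceback (most recent call last):
  File "<stdin>", line 9, in <module>
  File "<stdin>", line 7, in f
  File "h.py", line 16, in blob
    n,l,s,_=cv2.connectedComponentsWithStats(m,connectivity=8);k=1+np.argmax(s[1:,4]);return (l==k)&(P[...,2]>lo)&(P[...,2]<hi)
                                                                   ~~~~~~~~~^^^^^^^^^
    return _wrapfunc(a, 'argmax', axis=axis, out=out, **kwds)
    return bound(*args, **kwds)
ValueError: attempt to get argmax of an empty sequence
```

View pics/t22.png

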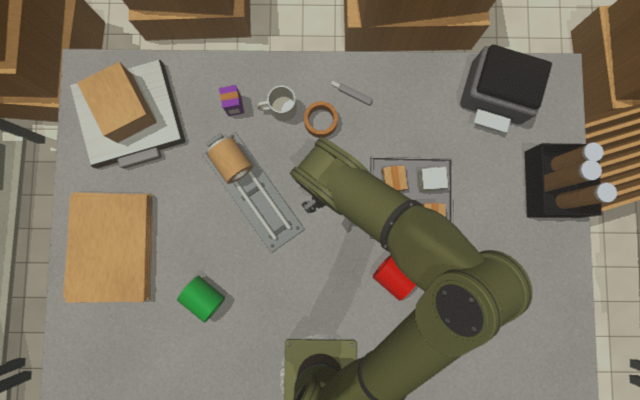

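View pics/s22.png

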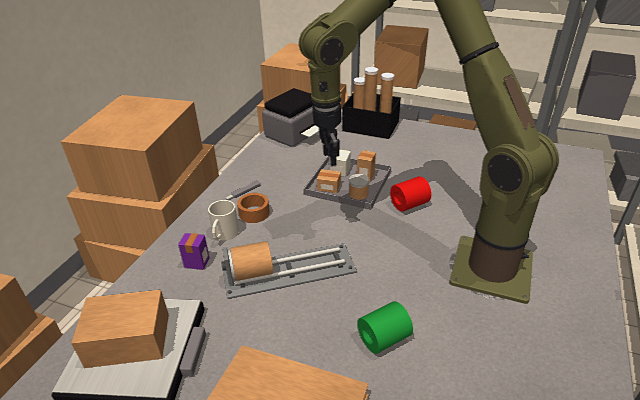

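Run:
```python
from h import *
from rig import bot
def ends(d,box,nm):
    P=cloud(d);a,b,c,e=box;B=P[b:e,a:c].reshape(-1,3);I=d["img"][b:e,a:c].reshape(-1,3).astype(int)
    q=np.array([sf(p) for p in B]);br=(I[:,0]-I[:,2]>40)
    k=br&(B[:,2]>.06)&(B[:,2]<.115)&(np.abs(q[:,1])<46)
    print(nm,"brown x range",np.percentile(q[k,0],[0,.5,1,99,99.5,100]).round(1),k.sum())
    k=k&(B[:,2]>.09);print("  top",np.percentile(q[k,0],[0,.5,1,2,98,99,99.5,100]).round(1))
    k=(~br)&(B[:,2]>.06)&(B[:,2]<.125)&(np.abs(q[:,1])<46);print("  grey",np.percentile(q[k,0],[0,2,50,98,100]).round(1))
ends(dict(np.load("top0.npz")),(235,185,300,245),"initial")
d=bot.snapshot("top");ends(d,(200,125,275,215),"now top")
d2=bot.snapshot("side");ends(d2,(215,225,290,300),"now side")
d0=dict(np.load("side0.npz"));ends(d0,(290,215,350,290),"init side")
cv2.imwrite("pics/s23.png",cv2.resize(d2["img"][235:305,215:285,::-1],None,fx=8,fy=8,interpolation=cv2.INTER_CUBIC))
cv2.imwrite("pics/t23.png",cv2.resize(d["img"][130:195,198:263,::-1],None,fx=8,fy=8,interpolation=cv2.INTER_CUBIC))
```

```text
initial brown x range [-123.4 -123.  -122.3  -23.9   12.4   23.8] 1095
  top [-123.4 -123.  -122.3 -121.4  -25.1  -23.9   13.9   23.8]
  grey [-124.  -123.9  -57.1    8.6    8.9]
now top brown x range [ 49.5  50.7  51.2 149.7 151.3 152.5] 1062
  top [ 49.5  50.7  51.1  52.1 148.5 149.8 151.2 151.9]
  grey [ 49.   49.5 152.6 167.9 179.1]
now side brown x range [ 54.9  55.4  55.6 153.5 154.  154.7] 1019
  top [ 54.9  55.5  55.8  57.1 152.5 153.6 154.  154.7]
  grey [154.2 155.  166.2 183.4 184.5]
init side brown x range [-118.8 -117.8 -117.1  -19.   -18.6  -17.8] 952
  top [-118.8 -117.9 -117.  -116.   -19.6  -19.2  -18.9  -18.6]
  grey [-21.4 -21.2 -18.8 -18.2 -18.1]
```

View pics/t23.png

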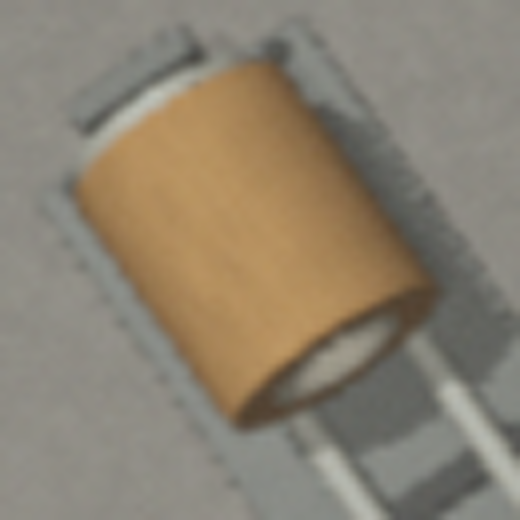

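View pics/s23.png

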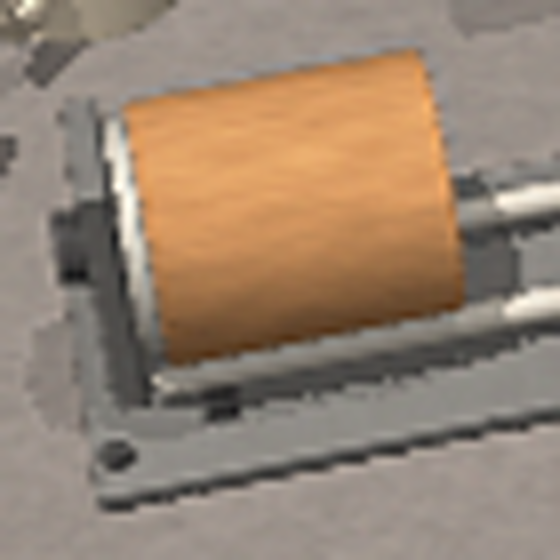

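Run:
```python
from h import *
from rig import bot
a=dict(np.load("side0.npz"));b=bot.snapshot("side");A=cloud(a);B=cloud(b)
for n,bx in(("drum",(345,170,373,204)),("mug",(205,198,240,240)),("tape",(236,190,272,224)),("red",(388,174,434,214)),("green",(355,300,415,355)),("purple",(178,232,210,270))):
    x0,y0,x1,y1=bx;c=(np.abs(a["img"][y0:y1,x0:x1].astype(int)-b["img"][y0:y1,x0:x1]).max(-1)>60).mean();print(n,round(c,3))
cv2.imwrite("pics/s24.png",cv2.resize(b["img"][130:220,290:410,::-1],None,fx=5,fy=5,interpolation=cv2.INTER_CUBIC))
```

```text
drum 0.179
mug 0.0
tape 0.0
red 0.0
green 0.0
purple 0.0
```

View pics/s24.png

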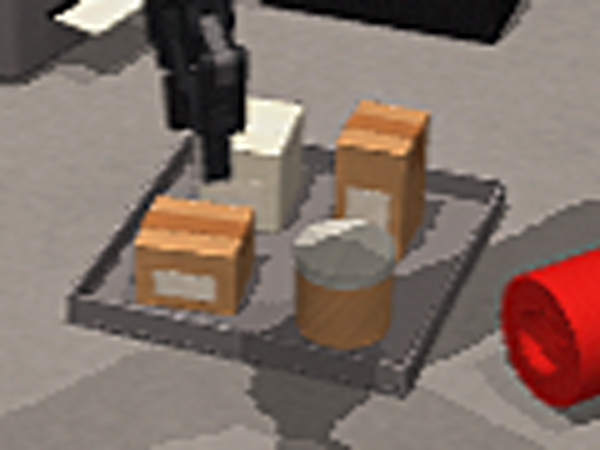

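The carton is still upright and the drum is at the same pixels as before (only its shading changed). Handing in.

Run:
```python
from rig import bot
print(bot.hand_in())
```

```text
the job is handed in; nothing more can be done
None
```

The carton stands upright in the free place of the tray, and the paper roll is on the spindle, home against the flange. I handed the job in at about 29.5 s of the 58 s allowed.

**Carton:** I lowered it to about 20 N of contact with the tray floor before opening the fingers. It has stayed upright in the side view since.

**Roll:** In the last top view it spans 50 to 150 mm along the stand, and home is exactly 50 to 150 mm. It stopped moving under a push of about 24 N. The side camera's depth reads 4 to 5 mm further along, as it did before the roll was moved. The close-ups show no gap at the flange.

**Push trouble:**
- On the first push the tool tilted back. I backed off and turned the gripper half round so that the tilt worked the other way.
- On the second push, with the tips at about 60 mm, the fingers sank into the roll's end instead of moving it. The wrist force reached about 55 N. I backed out, and the roll had moved only a few mm.
- The third push, with the tips at 44 mm, took the roll home at under 15 N until it met the flange.

**Other things:**
- The low and white parcels measured within 1 mm of where they started.
- The mug, the tape, the red and green rolls and the purple box show no change in the side view.
- The arm hid the drum from the top camera, so its depth check failed. Its side-view comparison flagged 18% of pixels as changed; by eye that was shadow, with the outline in the same place.
- The arm also partly hid the carton from above, so I judged it only from the side view and the earlier wrist picture.

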